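Shift the bench lathe into slow gear

ROBOT

A 7-joint arm with a two-finger parallel gripper is mounted at the origin on a cart in front of the work surface, level with it; the furniture and walls round the work are solid. World frame = base frame: x ahead of the robot, y to its left, z up, the work surface at z = 0. Lengths are in m, angles in rad, forces in N, time in s.
With the tool pointing down it reaches from about 0.35 to 0.9 m from the base axis. Payload 8.1 kg.
Tool frame: the origin (TCP) lies between the finger pads; the fingertips stand 22 mm ahead of it and the grasp point (between the pads) lies 3 mm ahead of it; z points along the fingers, x is the direction in which the jaws open and shut, and the axes are right-handed (so a half turn about z gives the same grasp; the last joint's range is limited). The gripper opens to 92 mm and grips with 3 to 60 N. Pads are 19 mm wide; open, the fingers measure 130 mm over their backs; the gripper's body (75 mm by 190 mm) begins 47 mm behind the grasp point.
Start: joints at [1.105, 0.434, 0.025, 1.573, -0.012, 1.134, -0.075], TCP at [0.222, -0.584, 0.249] pointing down, gripper open.
Joint ranges: [-2.62, 2.62], [-0.44, 2.09], [-1.27, 1.32], [0.08, 2.57], [-1.32, 4.46], [0.12, 2], [-2.74, 2.74]. Speed limits (rad/s): [2.22, 2.22, 3.01, 3.01, 3.14, 3.14, 3.14].

INTERFACE

Orientations are given as a rotation vector (axis times angle).
In Python, from cell import arm, vision, order gives the robot as it stands.
- The arm moves only by the tool apply_moves, never from a script. Its argument "commands" is a list of rows, each a list of 6 numbers: the shift along the tool's x, y, z in cm, then the turn, a rotation vector about the tool's x, y, z in rad. A call has 1 to 5 rows; each row shifts and turns the commanded pose from where the row before left it, along the tool's axes as they then stand; what a row does not reach is not made up. A row lasts 1/10 s, in which the tool goes at most 50 mm and 8.59 degrees, less where a joint would pass 70% of its speed; a pose out of reach is approached as far as the arm can. A call with a gripper value outside its range is refused whole. "claw" is the closure, from -1 (fully open) to 1 (shut), so that 0 is half open, set as the call begins (left out, the last holds). The fingers move at their own pace and stop on an object; "newtons" is the grip in N (left out, the last holds). Time passes only in rows, so rows that do not move let the fingers close. It gives the time, the measured TCP pose, the force and the opening at its end, in the units of the state.
- arm.observe(): the state, without advancing time (a new reading comes with each control period).
- vision.get_image(name): name is "side" or "top"; returns (picture, depth): 420x560x3 uint8, red, green, blue; 420x560 float32, m along the optical axis (not along the pixel's ray), 0 where there is no reading.
- vision.get_calibration(name): a dict with "K" (3x3 intrinsics, pixels), "D" ([k1, k2, p1, p2, k3] as OpenCV has them; the pictures are not rectified), "R" (3x3) and "t" (3): a world point X has camera coordinates R X + t. Camera axes: x right, y down, z forward; pixel columns grow to the right and rows downward; lengths in m; the calibration is good to about 2 mm. A picture is of the moment at which its call begins. get_calibration takes no time and is no camera call.
- order.sign_off(): hands the job in, once; it reports no verdict.
The state is a dict: "clock": time; "joints": joint angles; "dq": joint speeds; "joint_efforts": joint torques, N m; "position": TCP position; "ee_rot": TCP orientation; "force": force on the tool from outside, world axes, zero at the start; "ft_torque": the same for the moment, N m; "width": opening from 0.0 (shut) to 1.0 (fully open).
Only numpy, scipy, OpenCV 4.12 (cv2) and the standard library are available. Lean on these libraries where they do the work, as an engineer would, in place of code of your own. Each camera call takes 0.05 s, during which the arm holds its last target.

TASK

Change the small grey bench lathe from fast to slow for the rough blank: take the red-knobbed lever out of the fast notch, through the zigzag gate to the slow notch at the bottom right, feeling your way round the corners without forcing lever or gate. The dogs inside meet tooth on tooth and stop the lever short, so turn the handwheel at the left end of the spindle slowly by hand until the sprung lever drops fully home in the slow notch, and stop there rather than force the wheel. Then let go of both, and leave the things lying about undisturbed.

Things in the scene. Friction and masses are not known exactly. Their poses are not given: they have to be found in the camera images.
- mini_lathe: small grey bench lathe fixed on the worktop, placed a little differently each time. Origin on the worktop under the middle of its headstock; x away from the operator, y left along the spindle, z up. Headstock x -60 to 60, y -75 to 75, 315 mm tall. To its right the blank (120 across, y below -120), before it a tool rest (x -94 to -82, y -131 to -221, top z 206), and the tailstock
- tray_edge (a point): middle of the lower front edge of the steel tool tray on top of the headstock, axes of the lathe. The tray juts out 35 mm over the lever (y -75 to 60), its rim 23 mm above this edge: with the lever in the fast notch the knob is right below the edge, so a hand from straight above strikes the tray; come in tilted back towards the operator, along the lever
- gate: aluminium gate plate, 72 x 64 x 8 mm, tilted 30 degrees towards the operator. Origin in its outer face; x up the slope, y left, z out of the plate. Zigzag slot 11 mm wide for the 8 mm square lever shank; its centre line (x, y) in mm: fast notch (20, 0), left to (20, 12), down to (0, 12), right to (0, 0), down to (-20, 0), right to the slow notch (-20, -14)
- slow_notch (a point): end of the slow notch in the outer face of the gate plate, marked with a red dot (the fast notch with a green one); axes of the gate. More than 100 N of contact force on the plate counts as forcing it; through the lever that is about half as much at the knob
- pivot (a point): the fixed point about which the lever rocks, inside the lathe, 70 mm under the middle of the gate plate; axes of the gate. The knob moves on a sphere of 145 mm about it: lever shank at slot point (x, y) mm means the knob lies in the direction (x, y, 66) from here
- knob (a point): centre of the red ball knob, 32 mm across, at the end of the lever rod. A spring urges the lever to the right with 4 to 7 N at the knob, so it slides right when let go until a wall stops it; up and down the slope it stays where it is left (1.5 N of friction)
- shift_fork (a joint): lean of the lever up the slope, rad: +0.29 in the fast row of the slot, 0 in the middle row, -0.29 in the slow row (each with 0.025 of play either way)
- shift_lever (a joint): lean of the lever to the left, rad: -0.04 at rest in the fast notch, about +0.18 in the left leg, -0.04 in the lower leg, about -0.23 fully home in the slow notch. In the slow row it stops at about -0.11 when the dogs meet tooth on tooth, and springs home when they come into line
- handwheel (a point): centre of the black handwheel rim on the left end of the spindle, axes of the lathe. 110 mm across, rim 14 mm thick, axis along the lathe's y; 78 mm clear of the headstock. Turns either way with about 1 N at the rim, 10 N with the lever pressing. Six dogs: a sixth of a turn or less brings a gap; the lever then drops in within 0.2 s and locks the wheel but for about 15 degrees of play
- try_square: bystander: try square lying flat, 172 x 120 x 16, all in mm. Origin at the middle of its underside
- tape_measure: bystander: yellow tape measure, 38 x 83 x 60, all in mm. Origin at the middle of its underside
- masking_tape: bystander: roll of tape lying flat, 96 across, 24 high, all in mm. Origin at the middle of its underside
- gouge: bystander: turning gouge with wooden handle lying in front, 310 long, 29 high, all in mm. Origin at the middle of its underside
- open_spanner: bystander: flat black spanner, 256 long, 8 thick, all in mm. Origin at the middle of its underside

How it is judged:
By the outcome, as a careful person would: the job done as asked, in the order asked, and still so for the second after the job is handed in, with the robot touching nothing.
It also fails if it takes over 51 s, if anything falls off the work surface, if the arm or the gripper's body presses on something with over 40 N, if the wrist force passes 120 N, or if a joint passes its speed limit or range.

## Working session

There is one attempt and no reset: what is moved stays moved. The work goes in short steps, Python scripts to look and compute and a tool call to move; the robot and the scene stay as the last step left them, time stands still between calls to the robot, and variables do not carry over. Pictures are saved under pics/ and viewed, and the job is handed in when it is done.

Besides the shell and the picture viewer there is one more tool, called after "Call:" in YAML: its name, and indented under it one key for each argument. apply_moves: Moves the arm, as the interface text tells. Its arguments: {"type":"object","properties":{"commands":{"type":"array","items":{"type":"array","items":{"type":"number"}}},"claw":{"type":"number"},"newtons":{"type":"number"}},"required":["commands"]}

```bash
mkdir -p pics; ls; python3 - <<'E'
from cell import arm, vision, order
import cv2,numpy as np
print(arm.observe())
for n in("side","top"):
    p,d=vision.get_image(n); cv2.imwrite(f"pics/{n}0.png",p[:,:,::-1]); np.save(f"pics/{n}0_d.npy",d); print(n,vision.get_calibration(n))
E
```

```text
pics
{'clock': 0.0, 'joints': array([ 1.10539317,  0.43522879,  0.02499184,  1.57407862, -0.01160238,
        1.13398362, -0.07513063]), 'dq': array([ 0.00056981, -0.00086865, -0.00036877, -0.0005702 ,  0.00052076,
       -0.00072789,  0.00012231]), 'joint_efforts': array([-1.10494395e-03, -6.67857885e+01,  9.84285213e-01, -3.14459074e+01,
       -6.06830930e-02,  4.28323529e-02,  1.37538941e-04]), 'position': array([ 0.22158677, -0.58390558,  0.24794869]), 'ee_rot': array([-2.58502890e+00,  1.78394771e+00,  2.12996390e-03]), 'force': array([-0.56552001,  0.80669665, -0.3072113 ]), 'ft_torque': array([-0.02889571,  0.00984315,  0.02260138]), 'width': 0.9994177996522096}
side {'K': array([[420.49952639,   0.        , 286.30733372],
       [  0.        , 420.49952639, 212.33763904],
       [  0.        ,   0.        ,   1.        ]]), 'D': array([-0.1150428,  0.       ,  0.       ,  0.       ,  0.       ]), 'R': array([[-0.79305621, -0.6087997 ,  0.02060976],
       [-0.35082788,  0.42882569, -0.83248323],
       [ 0.49797755, -0.66743648, -0.55366679]]), 't': array([0.45355351, 0.33957685, 1.20184202])}
top {'K': array([[440.95646768,   0.        , 280.14186955],
       [  0.        , 440.95646768, 200.01685477],
       [  0.        ,   0.        ,   1.        ]]), 'D': array([-0.0788382,  0.       ,  0.       ,  0.       ,  0.       ]), 'R': array([[-0.37988768, -0.92501532,  0.00565735],
       [-0.90059363,  0.36844776, -0.23060218],
       [ 0.21122611, -0.0926979 , -0.97303167]]), 't': array([0.22938716, 0.49328649, 1.43726265])}
```

View pics/side0.png

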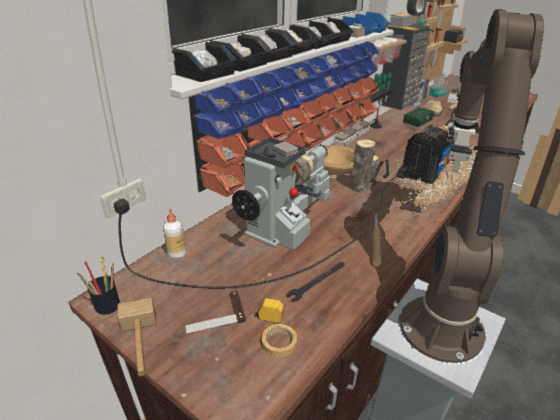

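View pics/top0.png

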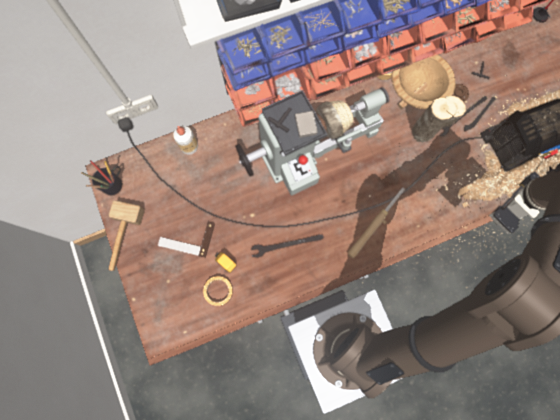

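```bash
cat > h.py <<'E'
import numpy as np,cv2
from cell import arm,vision,order
from scipy.spatial.transform import Rotation as R
def deproj(n,d,uv):
    c=vision.get_calibration(n); uv=np.asarray(uv,float).reshape(-1,1,2)
    xy=cv2.undistortPoints(uv,c["K"],c["D"]).reshape(-1,2)
    u=uv.reshape(-1,2).round().astype(int); z=d[u[:,1],u[:,0]]
    P=np.c_[xy*z[:,None],z]
    return (P-c["t"])@c["R"]
def proj(n,X):
    c=vision.get_calibration(n)
    return cv2.projectPoints(np.asarray(X,float).reshape(-1,3),cv2.Rodrigues(c["R"])[0],c["t"],c["K"],c["D"])[0].reshape(-1,2)
def cloud(n,d):
    v,u=np.mgrid[:420,:560]; return deproj(n,d,np.c_[u.ravel(),v.ravel()]).reshape(420,560,3)
def tri(pix):
    A=[];b=[]
    for n,uv in pix.items():
        c=vision.get_calibration(n); x,y=cv2.undistortPoints(np.array([[uv]],float),c["K"],c["D"]).ravel()
        for r,k in((0,x),(1,y)):
            A.append(c["R"][r]-k*c["R"][2]); b.append(k*c["t"][2]-c["t"][r])
    return np.linalg.lstsq(np.array(A),np.array(b),rcond=None)[0]
def crop(src,dst,x,y,w,h,s):
    i=cv2.imread(src)[y:y+h,x:x+w]; cv2.imwrite(dst,cv2.resize(i,None,fx=s,fy=s,interpolation=cv2.INTER_CUBIC))
E
python3 - <<'E'
from h import *
crop("pics/side0.png","pics/s0c.png",225,130,110,125,5 if 0 else 4.8)
crop("pics/top0.png","pics/t0c.png",230,85,160,115,5)
for n in("side","top"):
    d=np.load(f"pics/{n}0_d.npy"); im=cv2.imread(f"pics/{n}0.png").astype(int)
    red=(im[:,:,2]>150)&(im[:,:,1]<50)&(im[:,:,0]<60)
    v,u=np.nonzero(red); 
    m=(u>270)&(u<320)&(v>145)&(v<205)
    print(n,u[m].mean(),v[m].mean(),m.sum()); P=cloud(n,d)[v[m],u[m]]; print(P.mean(0),P.min(0),P.max(0))
E
```

```text
side 293.3181818181818 190.8181818181818 22
[ 0.60203008 -0.07162187  0.20561974] [ 0.59082034 -0.11154584  0.19395619] [ 0.63101993 -0.06292802  0.26359004]
top nan nan 0<stdin>:9: RuntimeWarning: Mean of empty slice.
  ret = ret.dtype.type(ret / rcount)
  ret = um.true_divide(
Traceback (most recent call last):
ValueError: zero-size array to reduction operation minimum which has no identity
```

View pics/s0c.png

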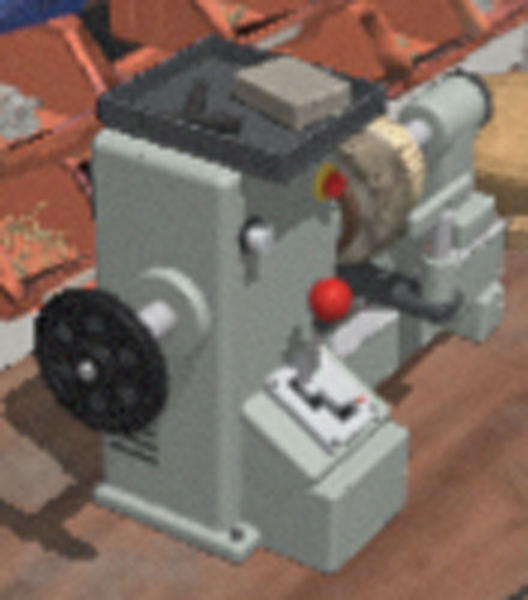

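View pics/t0c.png

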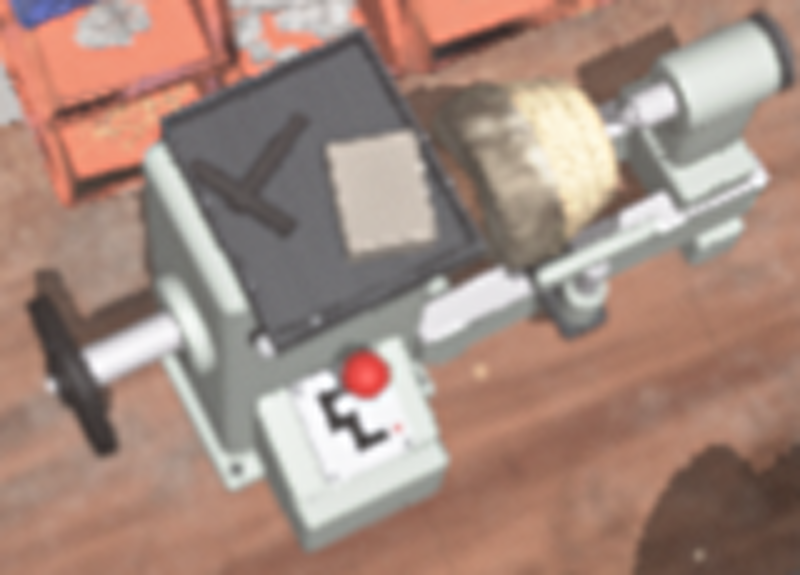

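```bash
python3 - <<'E'
from h import *
P={}
S=lambda x,y:(225+x/4.8-.4,130+y/4.8-.4); T=lambda x,y:(230+x/5-.4,85+y/5-.4)
pts={"knob":((330,300),(366,373)),"wheel":((100,362),(73,365)),"wheelhub":((88,370),(52,384)),"reddot":((361,400),(397,428)),
"trayFL":((283,175),(275,347)),"trayBL":((102,105),(168,125)),"trayFR":((385,93),(482,245)),
"gatelow":((335,445),(333,475)),"gateright":((385,407),(412,445)),"boxbotR":((405,430),(446,478)),"slotBR":((352,410),(385,435))}
ds=np.load("pics/side0_d.npy");dt=np.load("pics/top0_d.npy")
for k,(a,b) in pts.items():
    a=S(*a);b=T(*b);X=tri({"side":a,"top":b})
    print(k,X.round(4),"side depth",deproj("side",ds,[a])[0].round(4),"top",deproj("top",dt,[b])[0].round(4), "repr",(proj("side",X)[0]-a).round(1),(proj("top",X)[0]-b).round(1))
# slope plane fits
C=cloud("top",dt)
# headstock front face / plates
for n,d in(("side",ds),("top",dt)):
    c=cloud(n,d); m=(abs(c[...,0]-.7)<.25)&(abs(c[...,1]+.02)<.3)&(c[...,2]>.01)&(c[...,2]<.4)
    print(n,m.sum())
    np.save(f"pics/{n}_c.npy",c)
E
```

```text
knob [ 0.6073 -0.0779  0.1958] side depth [ 0.5997 -0.0688  0.2027] top [ 0.604  -0.0748  0.2101] repr [-0.3 -0.1] [0.2 0.2]
wheel [0.6798 0.0895 0.197 ] side depth [0.6612 0.1056 0.2118] top [0.663  0.094  0.2524] repr [-0.8 -0.2] [0.7 0.5]
wheelhub [0.6727 0.1071 0.2019] side depth [0.6701 0.1081 0.203 ] top [0.6727 0.1079 0.2053] repr [-0.4 -0.1] [0.3 0.2]
reddot [ 0.5901 -0.0982  0.1062] side depth [ 0.5872 -0.0952  0.1089] top [ 0.5921 -0.0988  0.1012] repr [-0.2 -0. ] [0.2 0.1]
trayFL [ 0.6034 -0.013   0.3237] side depth [ 0.604  -0.0166  0.3216] top [ 0.6022 -0.0109  0.3325] repr [-0.5 -0.1] [0.5 0.4]
trayBL [ 0.7528 -0.0049  0.3314] side depth [ 0.7545 -0.005   0.3312] top [ 0.7476 -0.0043  0.3406] repr [0.4 0.1] [-0.4 -0.2]
trayFR [ 0.6135 -0.1443  0.3329] side depth [ 0.6114 -0.1428  0.3339] top [ 0.6135 -0.1433  0.3353] repr [-0.3 -0.1] [0.2 0.2]
gatelow [ 0.5774 -0.0476  0.0987] side depth [ 0.5752 -0.0472  0.0995] top [ 0.5782 -0.0466  0.101 ] repr [-0.4 -0.1] [0.4 0.3]
gateright [ 0.5744 -0.104   0.1041] side depth [ 0.5857 -0.1255  0.0875] top [ 0.5784 -0.1043  0.0969] repr [-0.7 -0.1] [0.6 0.5]
boxbotR [ 0.5558 -0.117   0.0829] side depth [ 0.5687 -0.129   0.0718] top [ 0.5712 -0.1358 -0.0021] repr [1.2 0.2] [-1.  -0.8]
slotBR [ 0.5907 -0.0894  0.1014] side depth [ 0.5902 -0.0885  0.1021] top [ 0.5913 -0.0899  0.0986] repr [0. 0.] [-0. -0.]
side 16032
top 15551
```

```bash
python3 - <<'E'
from h import *
cs=np.load("pics/side_c.npy");ct=np.load("pics/top_c.npy")
def fit(c,poly,off,s,name):
    p=(np.array(poly)/s+np.array(off)).astype(np.int32); m=np.zeros((420,560),np.uint8); cv2.fillPoly(m,[p],1)
    X=c[m>0]; X=X[np.isfinite(X).all(1)]
    for _ in range(5):
        o=np.median(X,0) if _==0 else X.mean(0); n=np.linalg.svd(X-o)[2][2]; r=abs((X-o)@n); X=X[r<max(.004,2*np.median(r))]
    n*=np.sign(n[2]) if abs(n[2])>.3 else 1
    print(name,"n",n.round(4),"o",o.round(4),"rms",r.std().round(4),len(X),"yaw",np.arctan2(n[1],n[0]).round(4)); return n,o
so=(225,130);to=(230,85)
fit(cs,[(110,150),(225,195),(225,480),(200,480),(195,260),(110,240)],so,4.8,"leftface s")
fit(cs,[(245,200),(310,185),(305,280),(245,380)],so,4.8,"front s")
fit(cs,[(335,470),(400,440),(400,530),(335,560)],so,4.8,"boxfront s")
fit(cs,[(255,410),(320,475),(310,540),(250,530)],so,4.8,"boxleft s")
fit(cs,[(275,378),(320,345),(385,405),(335,445)],so,4.8,"gate s")
fit(ct,[(300,385),(335,375),(350,395),(395,390),(413,443),(333,475)],to,5,"gate t")
fit(ct,[(165,150),(190,260),(235,320),(235,430),(220,420),(160,200)],to,5,"left t")
fit(ct,[(330,440),(430,455),(440,475),(310,535)],to,5,"slope")
E
```

```text
leftface s n [ 0.0681 -0.9977  0.0032] o [0.6637 0.0065 0.2255] rms 0.001 509 yaw -1.5027
front s n [-0.9956 -0.0928 -0.0086] o [ 0.6396 -0.054   0.2222] rms 0.0008 348 yaw -3.0487
boxfront s n [-0.9972 -0.0689  0.0296] o [ 0.5588 -0.0673  0.0447] rms 0.001 229 yaw -3.0726
boxleft s n [ 0.6353  0.7255 -0.2649] o [ 0.5897 -0.0018  0.0864] rms 0.0034 153 yaw 0.8516
gate s n [-0.4964 -0.0824  0.8642] o [ 0.6045 -0.0776  0.1138] rms 0.0011 153 yaw -2.9771
gate t n [-0.6066  0.7422 -0.2849] o [ 0.6029 -0.0721  0.1205] rms 0.0045 183 yaw 2.256
left t n [ 0.0804 -0.9968  0.0028] o [0.6675 0.0072 0.2503] rms 0.0009 191 yaw -1.4903
slope n [-0.8241 -0.0284  0.5657] o [ 0.5702 -0.0689  0.0806] rms 0.0016 221 yaw -3.1071
```

```bash
cat >> h.py <<'E'
YAW=.073; O=(.695,-.1168)
EX=np.array([np.cos(YAW),np.sin(YAW),0]);EY=np.array([-np.sin(YAW),np.cos(YAW),0]);EZ=np.array([0,0,1.])
LO=O[0]*EX+O[1]*EY
L=lambda p:LO+np.asarray(p,float)@np.array([EX,EY,EZ])
GX=np.cos(np.pi/6)*EX+.5*EZ; GZ=-.5*EX+np.cos(np.pi/6)*EZ
GO=L((-.097,0.0005,.1150)); PIV=GO-.07*GZ
G=lambda p:GO+np.asarray(p,float)@np.array([GX,EY,GZ])
def knob(x,y):
    v=np.array([x,y,66.]);v*=.145/np.linalg.norm(v); return PIV+v[0]*GX+v[1]*EY+v[2]*GZ
WH=L((-.0105,.160,.197))
SLOT=[(20,0),(20,12),(0,12),(0,0),(-20,0),(-20,-14)]
def overlay(n,src,dst,x,y,w,h,s,extra=[]):
    i=cv2.imread(src)[y:y+h,x:x+w]; i=cv2.resize(i,None,fx=s,fy=s,interpolation=cv2.INTER_CUBIC)
    def pl(X,col,cl=False):
        p=((proj(n,X)-[x,y]+.5)*s).round().astype(int); cv2.polylines(i,[p.reshape(-1,1,2)],cl,col,1)
    pl([G((a/1e3,b/1e3,0)) for a,b in SLOT],(0,255,0))
    pl([G((a,b,0)) for a,b in((.036,.032),(.036,-.032),(-.036,-.032),(-.036,.032))],(255,0,0),True)
    k=knob(20,-2.6); t=np.linspace(0,6.28,40)
    c=vision.get_calibration(n)["R"]; pl([k+.016*(np.cos(a)*c[0]+np.sin(a)*c[1]) for a in t],(0,255,255),True)
    pl([WH+.055*(np.cos(a)*EX+np.sin(a)*EZ) for a in t],(255,255,0),True)
    for z in(0,.315): pl([L((a,b,z)) for a,b in((-.06,-.075),(.06,-.075),(.06,.075),(-.06,.075))],(255,0,255),True)
    cv2.imwrite(dst,i)
E
python3 - <<'E'
from h import *
overlay("side","pics/side0.png","pics/so.png",225,130,110,125,4.8)
overlay("top","pics/top0.png","pics/to.png",230,85,160,115,5)
print("GO",GO,"piv",PIV,"knob",knob(20,-2.6),"wh",WH)
# wheel points from side cloud
for n in("side","top"):
    c=np.load(f"pics/{n}_c.npy"); im=cv2.imread(f"pics/{n}0.png").max(2)
    q=(c-LO)@np.array([EX,EY,EZ]).T
    m=(q[...,1]>.14)&(q[...,1]<.19)&(abs(q[...,0])<.09)&(q[...,2]>.12)&(q[...,2]<.28)&(im<80)
    Q=q[m]; print(n,m.sum(),Q.min(0),Q.max(0),np.percentile(Q,[2,50,98],axis=0).round(4))
E
```

```text
GO [ 0.6048897  -0.07237502  0.115     ] piv [ 0.63979648 -0.06982229  0.05437822] knob [ 0.60733908 -0.07767324  0.19548059] wh [0.67952616 0.09300908 0.197     ]
side 639 [-0.07314167  0.15377765  0.14851595] [0.03468172 0.17807956 0.25743029] [[-0.0703  0.1579  0.1534]
 [-0.0227  0.1647  0.2074]
 [ 0.0302  0.1746  0.2537]]
top 136 [-0.0702571   0.15524738  0.16012104] [0.03024828 0.17268777 0.25760818] [[-0.0685  0.1568  0.165 ]
 [-0.0191  0.1648  0.2385]
 [ 0.0266  0.1715  0.2562]]
```

View pics/so.png

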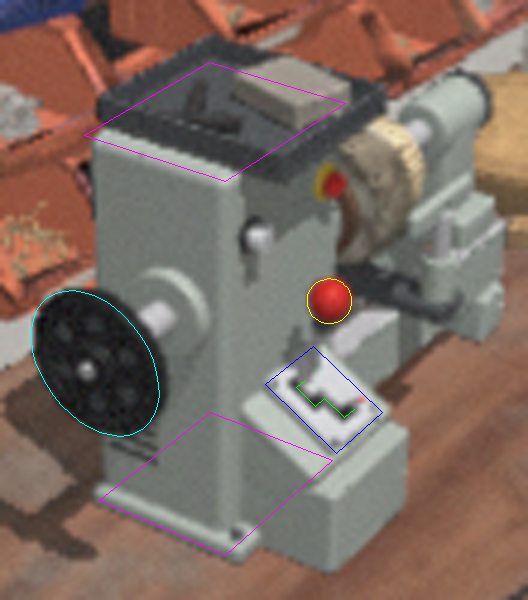

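View pics/to.png

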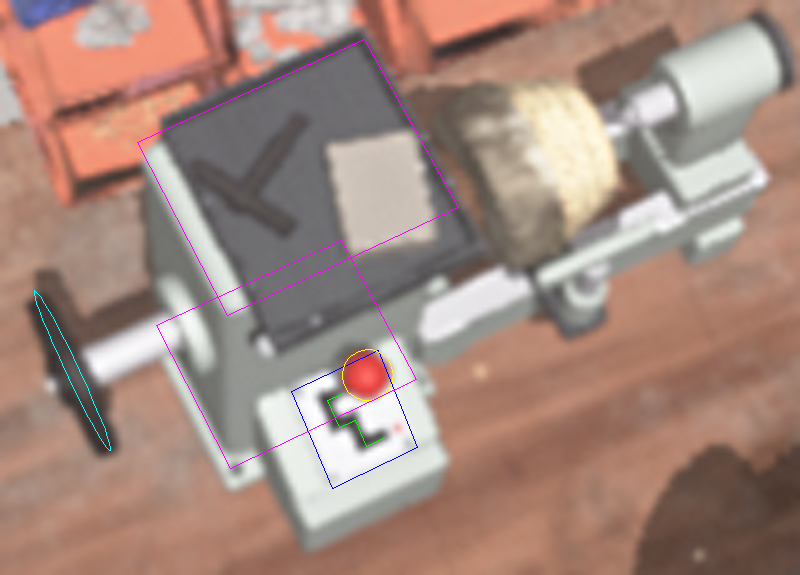

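```bash
cat >> h.py <<'E'
WH=L((-.018,.160,.201))
def Rtilt(a,lean=0,yaw=0):
    # tool z = sin a EX - cos a EZ, tool x=-EY
    a=np.radians(a); z=np.sin(a)*EX-np.cos(a)*EZ; x=-EY; y=np.cross(z,x); return np.c_[x,y,z]
def plan(p1,R1,n,p0=None,R0=None):
    s=arm.observe()
    p0=s["position"] if p0 is None else p0; R0=R.from_rotvec(s["ee_rot"]).as_matrix() if R0 is None else R0
    p=np.array(p0);Rm=np.array(R0); w=R.from_matrix(Rm.T@R1).as_rotvec()/n
    out=[]
    for k in range(n):
        sh=Rm.T@((np.array(p1)-p0)/n)*100
        out.append([*(sh.round(2)),*(w.round(3))])
        p=p+Rm@np.array(out[-1][:3])/100; Rm=Rm@R.from_rotvec(out[-1][3:]).as_matrix()
    for i in range(0,n,5): print([[float(f"{v:.3f}") for v in r] for r in out[i:i+5]])
    print("end",p.round(4),"err",(p-p1).round(4))
def st():
    s=arm.observe(); Rm=R.from_rotvec(s["ee_rot"]).as_matrix()
    q=(s["position"]+.003*Rm[:,2]-LO)@np.array([EX,EY,EZ]).T
    print("t",round(s["clock"],2),"p",s["position"].round(4),"z",Rm[:,2].round(3),"x",Rm[:,0].round(3),"F",s["force"].round(1),"w",round(s["width"],3),"graspL",q.round(4),"q",s["joints"].round(2)); return s,Rm
E
python3 - <<'E'
from h import *
Rt=Rtilt(45); k=knob(20,-2.6); plan(k-.123*Rt[:,2],Rt,15)
print(k, Rt[:,2])
E
```

```text
[[-2.41, -3.05, -0.23, 0.052, 0.008, 0.018], [-2.46, -3.01, -0.09, 0.052, 0.008, 0.018], [-2.52, -2.97, 0.05, 0.052, 0.008, 0.018], [-2.57, -2.92, 0.18, 0.052, 0.008, 0.018], [-2.62, -2.86, 0.31, 0.052, 0.008, 0.018]]
[[-2.68, -2.79, 0.43, 0.052, 0.008, 0.018], [-2.73, -2.71, 0.56, 0.052, 0.008, 0.018], [-2.78, -2.63, 0.67, 0.052, 0.008, 0.018], [-2.84, -2.54, 0.79, 0.052, 0.008, 0.018], [-2.89, -2.45, 0.89, 0.052, 0.008, 0.018]]
[[-2.94, -2.35, 0.99, 0.052, 0.008, 0.018], [-2.99, -2.24, 1.09, 0.052, 0.008, 0.018], [-3.04, -2.13, 1.18, 0.052, 0.008, 0.018], [-3.08, -2.01, 1.26, 0.052, 0.008, 0.018], [-3.13, -1.88, 1.34, 0.052, 0.008, 0.018]]
end [ 0.5207 -0.0839  0.2825] err [0.0001 0.0001 0.    ]
[ 0.60733908 -0.07767324  0.19548059] [ 0.70522353  0.05157296 -0.70710678]
```

Call:
apply_moves:
  commands:
    - [-2.4,-3.05,-0.2,0.052,0.008,0.018]
    - [-2.45,-3.0,-0.1,0.052,0.008,0.018]
    - [-2.5,-2.95,0.05,0.052,0.008,0.018]
    - [-2.55,-2.9,0.2,0.052,0.008,0.018]
    - [-2.6,-2.85,0.3,0.052,0.008,0.018]
  claw: -1
  newtons: 15

```text
clock: 0.6
position: [0.3218, -0.4171, 0.2596]
ee_rot: [-2.338, 1.777, -0.268]
force: [0.4, -0.1, 0.4]
width: 0.997
```

Call:
apply_moves:
  commands:
    - [-2.7,-2.8,0.45,0.052,0.008,0.018]
    - [-2.75,-2.7,0.55,0.052,0.008,0.018]
    - [-2.8,-2.65,0.65,0.052,0.008,0.018]
    - [-2.85,-2.55,0.8,0.052,0.008,0.018]
    - [-2.9,-2.45,0.9,0.052,0.008,0.018]

```text
clock: 1.1
position: [0.4213, -0.2497, 0.271]
ee_rot: [-2.082, 1.742, -0.503]
force: [0.8, 0.8, 0.6]
width: 1.001
```

```bash
python3 - <<'E'
from h import *
st()
Rt=Rtilt(45); k=knob(20,-2.6); plan(k-.123*Rt[:,2],Rt,5)
E
```

```text
t 1.1 p [ 0.4213 -0.2497  0.271 ] z [ 0.499  0.059 -0.864] x [ 0.168 -0.985  0.03 ] F [0.8 0.8 0.6] w 1.001 graspL [-0.2915 -0.1629  0.2684] q [ 0.95  0.05 -0.27  2.16 -0.62  0.64 -0.26]
[[-2.92, -2.33, 0.99, 0.052, 0.007, 0.019], [-2.97, -2.22, 1.09, 0.052, 0.007, 0.019], [-3.02, -2.11, 1.18, 0.052, 0.007, 0.019], [-3.07, -1.99, 1.26, 0.052, 0.007, 0.019], [-3.12, -1.86, 1.34, 0.052, 0.007, 0.019]]
end [ 0.5206 -0.0841  0.2824] err [-0.     -0.0001 -0.    ]
```

Call:
apply_moves:
  commands:
    - [-2.9,-2.35,1.0,0.052,0.007,0.019]
    - [-2.95,-2.2,1.1,0.052,0.007,0.019]
    - [-3.0,-2.1,1.2,0.052,0.007,0.019]
    - [-3.05,-2.0,1.25,0.052,0.007,0.019]
    - [-3.1,-1.85,1.35,0.052,0.007,0.019]

```text
clock: 1.6
position: [0.5138, -0.0935, 0.2817]
ee_rot: [-1.849, 1.678, -0.677]
force: [0.6, -0.1, 0.5]
width: 0.999
```

```bash
python3 - <<'E'
from h import *
st()
for n in("side","top"):
    p,d=vision.get_image(n); cv2.imwrite(f"pics/{n}1.png",p[:,:,::-1])
crop("pics/side1.png","pics/s1c.png",215,130,150,125,5)
crop("pics/top1.png","pics/t1c.png",230,85,160,115,5)
Rt=Rtilt(45); k=knob(20,-2.6); plan(k-.003*Rt[:,2],Rt,6)
E
```

```text
t 1.6 p [ 0.5138 -0.0935  0.2817] z [ 0.687  0.062 -0.724] x [ 0.095 -0.995  0.005] F [ 0.6 -0.1  0.5] w 0.999 graspL [-0.1873 -0.0138  0.2795] q [ 0.92  0.02 -0.69  2.32 -1.24  0.23 -0.09]
[[-0.13, -0.14, 2.08, 0.004, 0.002, 0.003], [-0.13, -0.13, 2.08, 0.004, 0.002, 0.003], [-0.14, -0.12, 2.08, 0.004, 0.002, 0.003], [-0.14, -0.11, 2.08, 0.004, 0.002, 0.003], [-0.14, -0.11, 2.08, 0.004, 0.002, 0.003]]
[[-0.15, -0.1, 2.08, 0.004, 0.002, 0.003]]
end [ 0.6051 -0.0778  0.1977] err [-0.0002  0.      0.0001]
```

View pics/s1c.png

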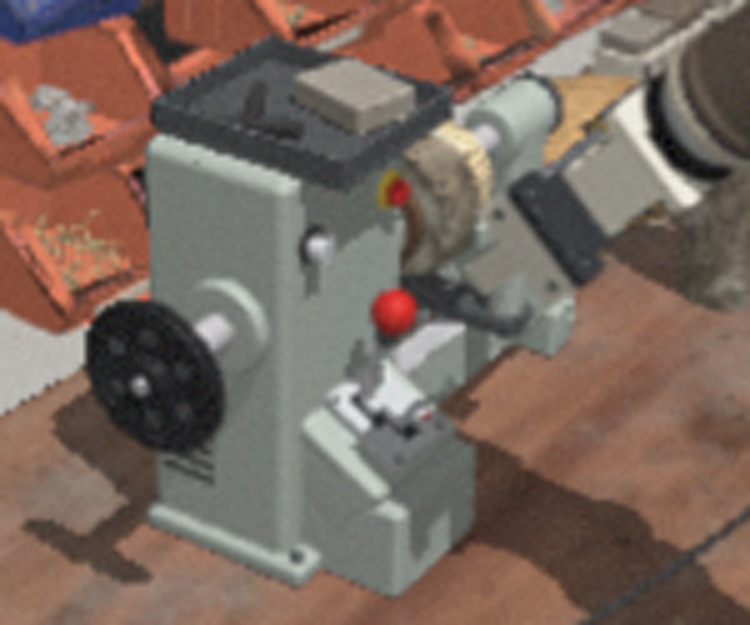

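View pics/t1c.png

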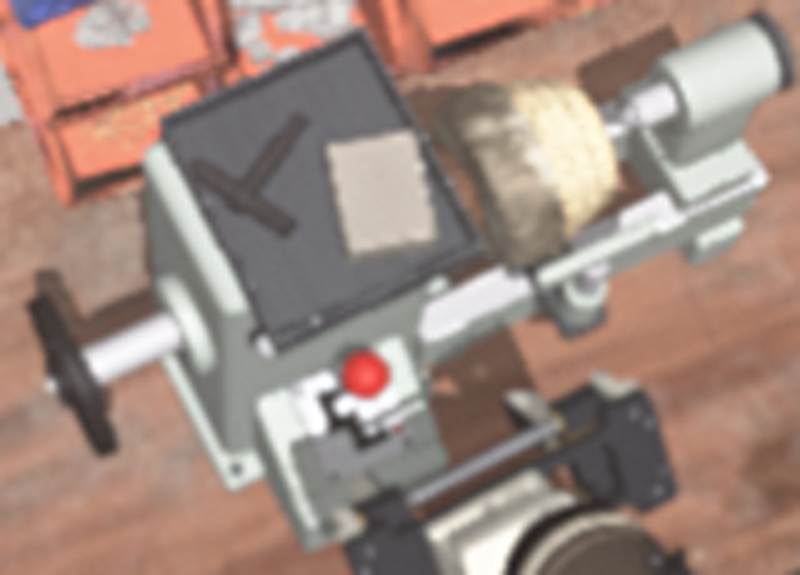

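```bash
python3 - <<'E'
from h import *
Rt=Rtilt(36); k=knob(20,-2.6); plan(k-.053*Rt[:,2],Rt,5)
E
```

```text
[[-0.16, -0.31, 1.51, -0.027, 0.002, 0.004], [-0.17, -0.35, 1.5, -0.027, 0.002, 0.004], [-0.17, -0.39, 1.49, -0.027, 0.002, 0.004], [-0.18, -0.43, 1.48, -0.027, 0.002, 0.004], [-0.18, -0.47, 1.47, -0.027, 0.002, 0.004]]
end [ 0.5763 -0.0799  0.2383] err [-0.      0.0001 -0.0001]
```

Call:
apply_moves:
  commands:
    - [-0.15,-0.3,1.5,-0.027,0.002,0.004]
    - [-0.15,-0.35,1.5,-0.027,0.002,0.004]
    - [-0.2,-0.4,1.5,-0.027,0.002,0.004]
    - [-0.2,-0.45,1.5,-0.027,0.002,0.004]
    - [-0.2,-0.45,1.45,-0.027,0.002,0.004]

```text
clock: 2.2
position: [0.5732, -0.0904, 0.2391]
ee_rot: [-1.91, 1.8, -0.586]
force: [-0.7, -0.4, 0.9]
width: 0.998
```

```bash
python3 - <<'E'
from h import *
st()
Rt=Rtilt(36); k=knob(20,-2.6); plan(k-.003*Rt[:,2],Rt,3)
E
```

```text
t 2.2 p [ 0.5732 -0.0904  0.2391] z [ 0.587  0.034 -0.809] x [ 0.059 -0.998  0.001] F [-0.7 -0.4  0.9] w 0.998 graspL [-0.1281 -0.0152  0.2367] q [ 0.36  0.16 -0.26  2.2  -0.37  0.18 -1.05]
[[-0.36, -0.08, 1.76, -0.0, -0.003, -0.004], [-0.35, -0.08, 1.76, -0.0, -0.003, -0.004], [-0.35, -0.09, 1.76, -0.0, -0.003, -0.004]]
end [ 0.6056 -0.0778  0.1978] err [-0.      0.     -0.0001]
```

Call:
apply_moves:
  commands:
    - [-0.35,-0.1,1.75,0,-0.003,-0.004]
    - [-0.35,-0.1,1.75,0,-0.003,-0.004]
    - [-0.35,-0.1,1.75,0,-0.003,-0.004]
    - [0,0,0,0,0,0]

```text
clock: 2.6
position: [0.5993, -0.0778, 0.2052]
ee_rot: [-1.921, 1.785, -0.572]
force: [0.1, -0.0, -1.3]
width: 1.004
```

```bash
python3 - <<'E'
from h import *
st()
Rt=Rtilt(36); k=knob(20,-2.6); plan(k-.003*Rt[:,2],Rt,1)
for n in("side","top"):
    p,d=vision.get_image(n); cv2.imwrite(f"pics/{n}2.png",p[:,:,::-1])
crop("pics/side2.png","pics/s2c.png",255,150,80,80,7)
crop("pics/top2.png","pics/t2c.png",260,125,80,80,7)
E
```

```text
t 2.6 p [ 0.5993 -0.0778  0.2052] z [ 0.583  0.047 -0.811] x [ 0.075 -0.997 -0.005] F [ 0.1 -0.  -1.3] w 1.004 graspL [-0.1012 -0.0045  0.2027] q [ 0.19  0.24 -0.1   2.2  -0.74  0.12 -0.68]
[[0.05, -0.08, 0.95, 0.004, 0.005, -0.001]]
end [ 0.6055 -0.0778  0.1979] err [-0. -0.  0.]
```

View pics/s2c.png

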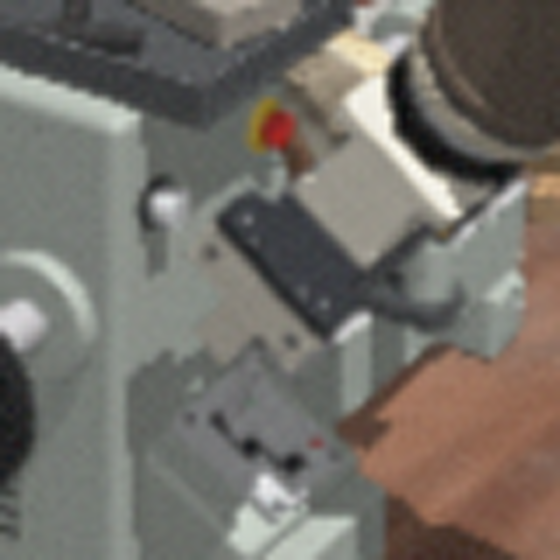

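View pics/t2c.png

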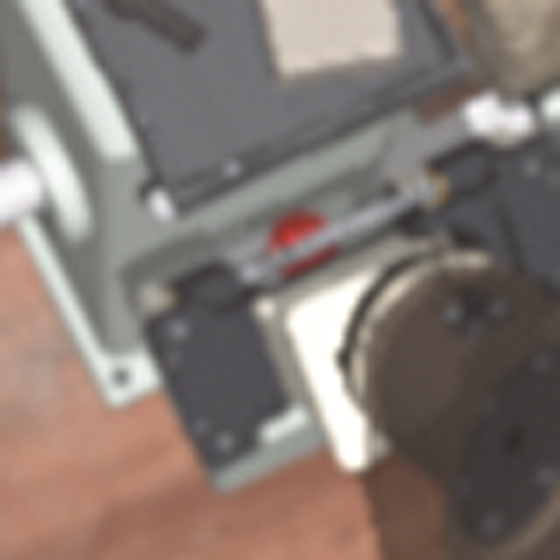

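```bash
python3 - <<'E'
from h import *
Rt=Rtilt(31); k=knob(20,-2.6); plan(k-.003*Rt[:,2],Rt,3)
E
```

```text
[[0.01, -0.02, 0.35, -0.028, 0.001, 0.0], [0.01, -0.03, 0.35, -0.028, 0.001, 0.0], [0.01, -0.04, 0.35, -0.028, 0.001, 0.0]]
end [ 0.6058 -0.0777  0.1981] err [-0.      0.      0.0001]
```

Call:
apply_moves:
  commands:
    - [0,0,0.35,-0.028,0,0]
    - [0,0,0.35,-0.028,0,0]
    - [0,-0.1,0.35,-0.028,0,0]
    - [0,0,0,0,0,0]

```text
clock: 3.1
position: [0.6067, -0.0775, 0.1992]
ee_rot: [-1.977, 1.834, -0.508]
force: [-0.2, -0.3, 0.7]
width: 0.997
```

```bash
python3 - <<'E'
from h import *
st()
E
```

```text
t 3.1 p [ 0.6067 -0.0775  0.1992] z [ 0.515  0.041 -0.856] x [ 0.076 -0.997 -0.002] F [-0.2 -0.3  0.7] w 0.997 graspL [-0.094  -0.0048  0.1966] q [-0.04  0.26  0.16  2.14 -0.58  0.24 -0.87]
```

Call:
apply_moves:
  commands:
    - [0,0,0,0,0,0]
    - [0,0,0,0,0,0]
    - [0,0,0,0,0,0]
    - [0,0,0,0,0,0]
    - [0,0,0,0,0,0]
  claw: 0.6
  newtons: 15

```text
clock: 3.6
position: [0.6061, -0.0767, 0.1985]
ee_rot: [-1.976, 1.833, -0.506]
force: [0.4, 0.1, 0.4]
width: 0.614
```

```bash
python3 - <<'E'
from h import *
st()
E
```

```text
t 3.6 p [ 0.6061 -0.0767  0.1985] z [ 0.515  0.043 -0.856] x [ 0.076 -0.997 -0.004] F [0.4 0.1 0.4] w 0.614 graspL [-0.0946 -0.0039  0.1959] q [-0.04  0.26  0.16  2.15 -0.59  0.24 -0.86]
```

Call:
apply_moves:
  commands:
    - [0,0,0,0,0,0]
    - [0,0,0,0,0,0]
    - [0,0,0,0,0,0]
    - [0,0,0,0,0,0]
    - [0,0,0,0,0,0]

```text
clock: 4.1
position: [0.6062, -0.0753, 0.1984]
ee_rot: [-1.978, 1.831, -0.504]
force: [-1.9, 4.2, 2.2]
width: 0.334
```

```bash
python3 - <<'E'
from h import *
st()
E
```

```text
t 4.1 p [ 0.6062 -0.0753  0.1984] z [ 0.515  0.045 -0.856] x [ 0.078 -0.997 -0.005] F [-1.9  4.2  2.2] w 0.334 graspL [-0.0944 -0.0025  0.1958] q [-0.04  0.26  0.16  2.15 -0.59  0.24 -0.86]
```

```bash
cat >> h.py <<'E'
GO=L((-.0965,0.003,.1152)); PIV=GO-.07*GZ
def leg(x,y,tilt,n):
    s,_=st(); Rt=Rtilt(tilt); plan(knob(x,y)-.003*Rt[:,2],Rt,n)
E
python3 - <<'E'
from h import *
print((knob(20,-2.6)-LO)@np.array([EX,EY,EZ]).T)
leg(20,12,31,5)
E
```

```text
[-0.09444357 -0.00246276  0.19568059]
t 4.1 p [ 0.6062 -0.0753  0.1984] z [ 0.515  0.045 -0.856] x [ 0.078 -0.997 -0.005] F [-1.9  4.2  2.2] w 0.334 graspL [-0.0944 -0.0025  0.1958] q [-0.04  0.26  0.16  2.15 -0.59  0.24 -0.86]
[[-0.61, 0.01, 0.05, -0.0, 0.001, 0.0], [-0.61, 0.01, 0.04, -0.0, 0.001, 0.0], [-0.61, 0.01, 0.04, -0.0, 0.001, 0.0], [-0.61, 0.01, 0.04, -0.0, 0.001, 0.0], [-0.61, 0.01, 0.04, -0.0, 0.001, 0.0]]
end [ 0.6045 -0.0448  0.1965] err [0.0001 0.0002 0.0002]
```

Call:
apply_moves:
  commands:
    - [-0.5,0,0.03,0,0,0]
    - [-0.5,0,0.03,0,0,0]
    - [-0.5,0,0.04,0,0,0]
    - [-0.5,0,0.04,0,0,0]
    - [0,0,0,0,0,0]

```text
clock: 4.6
position: [0.6063, -0.0595, 0.1984]
ee_rot: [-1.972, 1.836, -0.513]
force: [-2.2, -8.1, 3.7]
width: 0.338
```

```bash
python3 - <<'E'
from h import *
leg(20,12,31,2)
E
```

```text
t 4.6 p [ 0.6063 -0.0595  0.1984] z [ 0.518  0.038 -0.854] x [ 0.072 -0.997 -0.001] F [-2.2 -8.1  3.7] w 0.338 graspL [-0.0931  0.0133  0.1958] q [-0.12  0.25  0.2   2.16 -0.56  0.22 -0.93]
[[-0.73, 0.09, 0.07, -0.003, 0.0, -0.001], [-0.73, 0.09, 0.07, -0.003, 0.0, -0.001]]
end [ 0.6045 -0.045   0.1962] err [ 0.0001  0.     -0.    ]
```

Call:
apply_moves:
  commands:
    - [-0.5,0.1,0.05,0,0,0]
    - [-0.5,0.05,0.05,0,0,0]
    - [-0.2,0,0,0,0,0]
    - [0,0,0,0,0,0]

```text
clock: 5.0
position: [0.6051, -0.0478, 0.197]
ee_rot: [-1.971, 1.836, -0.514]
force: [-0.7, -7.4, 5.0]
width: 0.338
```

```bash
python3 - <<'E'
from h import *
leg(20,12,31,1)
leg(0,12,25,6)
E
```

```text
t 5.0 p [ 0.6051 -0.0478  0.197 ] z [ 0.519  0.038 -0.854] x [ 0.071 -0.997 -0.001] F [-0.7 -7.4  5. ] w 0.338 graspL [-0.0934  0.025   0.1945] q [-0.17  0.25  0.22  2.17 -0.55  0.21 -0.96]
[[-0.28, 0.09, 0.04, -0.006, 0.0, -0.002]]
end [ 0.6043 -0.045   0.1962] err [-0. -0. -0.]
t 5.0 p [ 0.6051 -0.0478  0.197 ] z [ 0.519  0.038 -0.854] x [ 0.071 -0.997 -0.001] F [-0.7 -7.4  5. ] w 0.338 graspL [-0.0934  0.025   0.1945] q [-0.17  0.25  0.22  2.17 -0.55  0.21 -0.96]
[[-0.06, 0.7, -0.11, -0.018, 0.0, -0.0], [-0.06, 0.7, -0.1, -0.018, 0.0, -0.0], [-0.06, 0.7, -0.08, -0.018, 0.0, -0.0], [-0.06, 0.7, -0.07, -0.018, 0.0, -0.0], [-0.06, 0.7, -0.06, -0.018, 0.0, -0.0]]
[[-0.06, 0.7, -0.05, -0.018, 0.0, -0.0]]
end [ 0.5659 -0.0469  0.1809] err [ 0.     -0.0002  0.0001]
```

Call:
apply_moves:
  commands:
    - [-0.25,0.05,-0.05,0,0,0]
    - [0,0,0,0,0,0]

```text
clock: 5.2
position: [0.6039, -0.0455, 0.1968]
ee_rot: [-1.972, 1.837, -0.513]
force: [1.2, -8.1, 0.9]
width: 0.338
```

```bash
python3 - <<'E'
from h import *
leg(0,12,24,7)
E
```

```text
t 5.2 p [ 0.6039 -0.0455  0.1968] z [ 0.518  0.038 -0.855] x [ 0.071 -0.997 -0.001] F [ 1.2 -8.1  0.9] w 0.338 graspL [-0.0945  0.0274  0.1942] q [-0.18  0.25  0.23  2.17 -0.54  0.21 -0.97]
[[-0.02, 0.58, -0.09, -0.018, 0.0, -0.0], [-0.02, 0.58, -0.08, -0.018, 0.0, -0.0], [-0.02, 0.58, -0.07, -0.018, 0.0, -0.0], [-0.02, 0.59, -0.06, -0.018, 0.0, -0.0], [-0.02, 0.59, -0.05, -0.018, 0.0, -0.0]]
[[-0.02, 0.59, -0.04, -0.018, 0.0, -0.0], [-0.02, 0.59, -0.02, -0.018, 0.0, -0.0]]
end [ 0.5658 -0.0468  0.181 ] err [-0.0001 -0.      0.0001]
```

Now down the left leg; half first.

Call:
apply_moves:
  commands:
    - [0,0.5,-0.1,-0.018,0,0]
    - [0,0.5,-0.1,-0.018,0,0]
    - [0,0.5,-0.05,-0.018,0,0]
    - [0,0.5,-0.05,-0.018,0,0]

```text
clock: 5.6
position: [0.5857, -0.0463, 0.1903]
ee_rot: [-2.018, 1.878, -0.453]
force: [0.8, -5.8, 5.5]
width: 0.337
```

```bash
python3 - <<'E'
from h import *
leg(0,12,24,4)
E
```

```text
t 5.6 p [ 0.5857 -0.0463  0.1903] z [ 0.456  0.035 -0.889] x [ 0.072 -0.997 -0.002] F [ 0.8 -5.8  5.5] w 0.337 graspL [-0.1128  0.0279  0.1877] q [-0.26  0.25  0.33  2.17 -0.46  0.3  -1.05]
[[-0.02, 0.55, -0.02, -0.014, 0.0, -0.0], [-0.02, 0.55, -0.01, -0.014, 0.0, -0.0], [-0.02, 0.55, -0.0, -0.014, 0.0, -0.0], [-0.02, 0.55, 0.01, -0.014, 0.0, -0.0]]
end [ 0.5659 -0.0469  0.1809] err [ 0.     -0.0002 -0.    ]
```

Call:
apply_moves:
  commands:
    - [0,0.55,-0.05,-0.014,0,0]
    - [0,0.55,-0.02,-0.014,0,0]
    - [0,0.5,0,-0.014,0,0]
    - [0,0.5,0,-0.014,0,0]
    - [0,0,0,0,0,0]

```text
clock: 6.1
position: [0.5655, -0.0477, 0.1804]
ee_rot: [-2.056, 1.913, -0.403]
force: [2.0, -6.9, -1.3]
width: 0.337
```

```bash
python3 - <<'E'
from h import *
leg(0,12,24,1)
leg(0,0,24,5)
E
```

```text
t 6.1 p [ 0.5655 -0.0477  0.1804] z [ 0.404  0.031 -0.914] x [ 0.072 -0.997 -0.002] F [ 2.  -6.9 -1.3] w 0.337 graspL [-0.1333  0.028   0.1777] q [-0.3   0.25  0.37  2.17 -0.41  0.35 -1.09]
[[-0.09, -0.06, -0.02, 0.002, 0.001, -0.001]]
end [ 0.5659 -0.0467  0.1808] err [ 0. -0. -0.]
t 6.1 p [ 0.5655 -0.0477  0.1804] z [ 0.404  0.031 -0.914] x [ 0.072 -0.997 -0.002] F [ 2.  -6.9 -1.3] w 0.337 graspL [-0.1333  0.028   0.1777] q [-0.3   0.25  0.37  2.17 -0.41  0.35 -1.09]
[[0.5, -0.01, -0.05, 0.0, 0.0, -0.0], [0.5, -0.01, -0.05, 0.0, 0.0, -0.0], [0.5, -0.01, -0.05, 0.0, 0.0, -0.0], [0.5, -0.01, -0.05, 0.0, 0.0, -0.0], [0.5, -0.01, -0.05, 0.0, 0.0, -0.0]]
end [ 0.5667 -0.0727  0.1829] err [ 0.0001  0.     -0.    ]
```

Call:
apply_moves:
  commands:
    - [0.5,0,-0.05,0,0,0]
    - [0.5,0,-0.05,0,0,0]
    - [0.5,0,-0.05,0,0,0]
    - [0.5,0,-0.05,0,0,0]

```text
clock: 6.5
position: [0.5656, -0.0655, 0.1819]
ee_rot: [-2.058, 1.909, -0.398]
force: [1.3, -3.0, -1.5]
width: 0.338
```

```bash
python3 - <<'E'
from h import *
leg(0,0,24,1)
E
```

```text
t 6.5 p [ 0.5656 -0.0655  0.1819] z [ 0.402  0.034 -0.915] x [ 0.076 -0.997 -0.004] F [ 1.3 -3.  -1.5] w 0.338 graspL [-0.1344  0.0102  0.1791] q [-0.23  0.25  0.35  2.16 -0.44  0.37 -1.02]
[[0.72, -0.08, -0.08, 0.004, 0.005, 0.001]]
end [ 0.5666 -0.0727  0.1829] err [-0. -0. -0.]
```

Call:
apply_moves:
  commands:
    - [0.4,-0.03,-0.04,0,0,0]
    - [0.3,-0.03,-0.04,0,0,0]
    - [0,0,0,0,0,0]

```text
clock: 6.8
position: [0.5662, -0.0726, 0.1827]
ee_rot: [-2.058, 1.91, -0.397]
force: [-0.1, -3.6, -2.1]
width: 0.337
```

```bash
python3 - <<'E'
from h import *
leg(-20,0,16,7)
E
```

```text
t 6.8 p [ 0.5662 -0.0726  0.1827] z [ 0.402  0.034 -0.915] x [ 0.076 -0.997 -0.004] F [-0.1 -3.6 -2.1] w 0.337 graspL [-0.1344  0.0031  0.18  ] q [-0.21  0.25  0.34  2.16 -0.45  0.37 -1.  ]
[[0.0, 0.58, 0.15, -0.019, 0.001, 0.0], [0.0, 0.57, 0.16, -0.019, 0.001, 0.0], [0.0, 0.57, 0.18, -0.019, 0.001, 0.0], [0.0, 0.57, 0.19, -0.019, 0.001, 0.0], [0.0, 0.56, 0.2, -0.019, 0.001, 0.0]]
[[0.0, 0.56, 0.21, -0.019, 0.001, 0.0], [0.0, 0.55, 0.22, -0.019, 0.001, 0.0]]
end [ 0.5337 -0.075   0.1565] err [-0.      0.0001 -0.0001]
```

Call:
apply_moves:
  commands:
    - [0,0.5,0.12,-0.019,0,0]
    - [0,0.5,0.14,-0.019,0,0]
    - [0,0.5,0.16,-0.019,0,0]
    - [0,0.5,0.17,-0.019,0,0]

```text
clock: 7.2
position: [0.5503, -0.0739, 0.1705]
ee_rot: [-2.106, 1.953, -0.331]
force: [-1.9, -5.6, 6.3]
width: 0.34
```

```bash
python3 - <<'E'
from h import *
leg(-20,0,16,4)
E
```

```text
t 7.2 p [ 0.5503 -0.0739  0.1705] z [ 0.332  0.028 -0.943] x [ 0.076 -0.997 -0.003] F [-1.9 -5.6  6.3] w 0.34 graspL [-0.1506  0.003   0.1676] q [-0.24  0.27  0.38  2.14 -0.39  0.44 -1.06]
[[-0.0, 0.51, 0.19, -0.015, 0.001, 0.0], [-0.0, 0.5, 0.2, -0.015, 0.001, 0.0], [-0.0, 0.5, 0.2, -0.015, 0.001, 0.0], [-0.0, 0.5, 0.21, -0.015, 0.001, 0.0]]
end [ 0.5337 -0.0751  0.1566] err [-0.     -0.0001 -0.    ]
```

Call:
apply_moves:
  commands:
    - [0,0.5,0.12,-0.015,0,0]
    - [0,0.5,0.15,-0.015,0,0]
    - [0,0.5,0.18,-0.015,0,0]
    - [0,0.45,0.2,-0.015,0,0]
    - [0,0,0,0,0,0]

```text
clock: 7.7
position: [0.5348, -0.0748, 0.1577]
ee_rot: [-2.143, 1.986, -0.277]
force: [5.2, -5.1, -4.7]
width: 0.333
```

```bash
python3 - <<'E'
from h import *
leg(-20,0,16,2)
leg(-20,-7,16,4)
E
```

```text
t 7.7 p [ 0.5348 -0.0748  0.1577] z [ 0.276  0.023 -0.961] x [ 0.076 -0.997 -0.002] F [ 5.2 -5.1 -4.7] w 0.333 graspL [-0.1663  0.0032  0.1549] q [-0.26  0.29  0.4   2.14 -0.36  0.48 -1.08]
[[0.01, 0.06, 0.04, -0.0, 0.002, 0.001], [0.01, 0.06, 0.04, -0.0, 0.002, 0.001]]
end [ 0.5339 -0.0751  0.1566] err [ 0.0001 -0.      0.    ]
t 7.7 p [ 0.5348 -0.0748  0.1577] z [ 0.276  0.023 -0.961] x [ 0.076 -0.997 -0.002] F [ 5.2 -5.1 -4.7] w 0.333 graspL [-0.1663  0.0032  0.1549] q [-0.26  0.29  0.4   2.14 -0.36  0.48 -1.08]
[[0.37, 0.02, 0.03, -0.0, 0.001, 0.001], [0.37, 0.02, 0.03, -0.0, 0.001, 0.001], [0.37, 0.02, 0.04, -0.0, 0.001, 0.001], [0.37, 0.02, 0.04, -0.0, 0.001, 0.001]]
end [ 0.5355 -0.0896  0.1561] err [0.0001 0.     0.    ]
```

Call:
apply_moves:
  commands:
    - [0,0.12,0.2,0,0,0]
    - [0,0,0,0,0,0]

```text
clock: 7.9
position: [0.5333, -0.075, 0.1556]
ee_rot: [-2.143, 1.987, -0.276]
force: [-0.8, -6.0, 4.3]
width: 0.338
```

Call:
apply_moves:
  commands:
    - [0.35,0.02,0.03,0,0,0]
    - [0.35,0.02,0.03,0,0,0]
    - [0.35,0.02,0.03,0,0,0]
    - [0,0,0,0,0,0]

```text
clock: 8.3
position: [0.5344, -0.0852, 0.1547]
ee_rot: [-2.142, 1.985, -0.277]
force: [3.7, -1.8, 1.4]
width: 0.336
```

```bash
python3 - <<'E'
from h import *
leg(-20,-7,16,1)
E
```

```text
t 8.3 p [ 0.5344 -0.0852  0.1547] z [ 0.276  0.024 -0.961] x [ 0.076 -0.997 -0.003] F [ 3.7 -1.8  1.4] w 0.336 graspL [-0.1674 -0.0071  0.1518] q [-0.22  0.29  0.39  2.14 -0.38  0.48 -1.04]
[[0.45, -0.1, -0.12, -0.001, 0.004, 0.002]]
end [ 0.5354 -0.0896  0.1561] err [-0.  0.  0.]
```

Call:
apply_moves:
  commands:
    - [0.25,-0.02,-0.02,0,0,0]
    - [0.25,-0.02,-0.02,0,0,0]
    - [0.15,0,0,0,0,0]
    - [0,0,0,0,0,0]

```text
clock: 8.7
position: [0.5344, -0.0908, 0.1546]
ee_rot: [-2.143, 1.985, -0.274]
force: [4.3, 2.6, -0.5]
width: 0.334
```

```bash
python3 - <<'E'
from h import *
st()
for n in("side","top"):
    p,d=vision.get_image(n); cv2.imwrite(f"pics/{n}3.png",p[:,:,::-1])
crop("pics/side3.png","pics/s3c.png",255,150,80,80,7)
E
```

```text
t 8.7 p [ 0.5344 -0.0908  0.1546] z [ 0.274  0.026 -0.961] x [ 0.077 -0.997 -0.005] F [ 4.3  2.6 -0.5] w 0.334 graspL [-0.1678 -0.0127  0.1517] q [-0.21  0.3   0.39  2.14 -0.39  0.48 -1.02]
```

View pics/s3c.png

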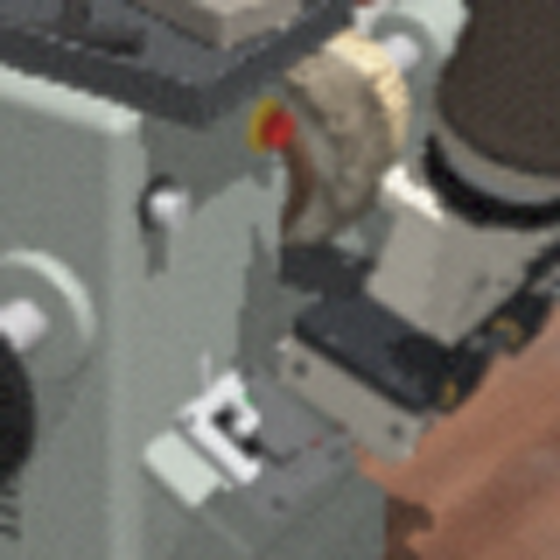

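Call:
apply_moves:
  commands:
    - [0,0,0,0,0,0]
    - [0,0,0,0,0,0]
    - [0,0,0,0,0,0]
    - [0,0,0,0,0,0]
  claw: -0.6

```text
clock: 9.2
position: [0.5337, -0.0915, 0.1544]
ee_rot: [-2.143, 1.987, -0.274]
force: [-0.4, 0.2, 0.6]
width: 0.632
```

Call:
apply_moves:
  commands:
    - [0,0,0,0,0,0]
    - [0,0,-0.7,0,0,0]
    - [0,0,-1.5,0,0,0]
    - [0,0,-2.5,0,0,0]
    - [0,0,-2.5,0,0,0]

```text
clock: 9.7
position: [0.5138, -0.0934, 0.2247]
ee_rot: [-2.143, 1.987, -0.274]
force: [0.3, -0.3, 0.7]
width: 0.799
```

```bash
python3 - <<'E'
from h import *
st()
for n in("side","top"):
    p,d=vision.get_image(n); cv2.imwrite(f"pics/{n}4.png",p[:,:,::-1])
crop("pics/side4.png","pics/s4c.png",255,150,80,80,7)
crop("pics/top4.png","pics/t4c.png",260,125,80,80,7)
E
```

```text
t 9.7 p [ 0.5138 -0.0934  0.2247] z [ 0.273  0.025 -0.962] x [ 0.076 -0.997 -0.004] F [ 0.3 -0.3  0.7] w 0.799 graspL [-0.1885 -0.0138  0.2218] q [-0.3   0.16  0.48  2.1  -0.23  0.64 -1.16]
```

View pics/s4c.png

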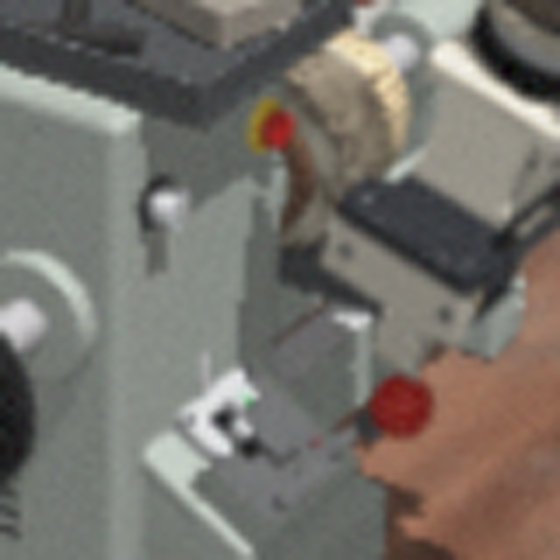

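View pics/t4c.png

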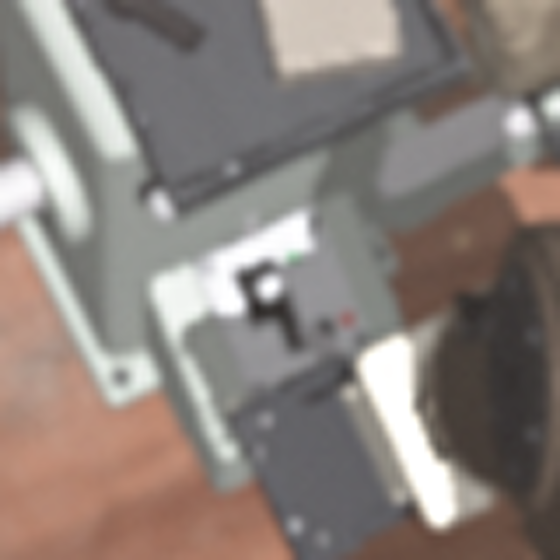

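```bash
python3 - <<'E'
from h import *
for y in(-2.6,-7.2,-15): print(y,proj("side",knob(-20,y)),proj("top",knob(-20,y)))
im=cv2.imread("pics/side4.png").astype(int); m=(im[:,:,2]>90)&(im[:,:,1]<45)&(im[:,:,0]<45); v,u=np.nonzero(m); k=(u>298)&(u<330)&(v>190)&(v<225); print(u[k].mean(),v[k].mean(),k.sum())
E
```

```text
-2.6 [[310.10817387 209.24908644]] [[311.87986422 183.22082466]]
-7.2 [[311.39849439 208.06571949]] [[314.45466085 181.84052322]]
-15 [[313.21807401 206.2885392 ]] [[318.49445243 179.38685307]]
311.5625 207.52083333333334 48
```

```bash
cat >> h.py <<'E'
def rimpt(phi,r=.056,y=.160):
    a=np.radians(phi); return L((-.018-r*np.cos(a),y,.201+r*np.sin(a)))
def wl(phi,tilt,n,back=0,r=.056,y=.160):
    st(); Rt=Rtilt(tilt); plan(rimpt(phi,r,y)-(.003+back)*Rt[:,2],Rt,n)
E
python3 - <<'E'
from h import *
c=np.load("pics/side_c.npy"); q=(c-LO)@np.array([EX,EY,EZ]).T
for v in(176,179,182):
  for u in(275,279,282): print(u,v,q[v,u].round(3))
wl(22,36,8,.09)
E
```

```text
275 176 [-0.058  0.051  0.272]
279 176 [-0.065  0.038  0.268]
282 176 [-0.061  0.015  0.257]
275 179 [-0.062  0.058  0.265]
279 179 [-0.077  0.056  0.269]
282 179 [-0.058  0.01   0.242]
275 182 [-0.061  0.055  0.252]
279 182 [-0.075  0.053  0.256]
282 182 [-0.06   0.013  0.232]
t 9.8 p [ 0.5154 -0.0938  0.2272] z [ 0.279  0.025 -0.96 ] x [ 0.076 -0.997 -0.004] F [0.9 0.4 0.8] w 0.804 graspL [-0.187  -0.0143  0.2243] q [-0.3   0.15  0.48  2.1  -0.23  0.64 -1.16]
[[-2.18, -1.01, -0.61, 0.043, 0.001, 0.0], [-2.18, -1.03, -0.57, 0.043, 0.001, 0.0], [-2.18, -1.06, -0.52, 0.043, 0.001, 0.0], [-2.18, -1.08, -0.48, 0.043, 0.001, 0.0], [-2.18, -1.1, -0.44, 0.043, 0.001, 0.0]]
[[-2.18, -1.12, -0.39, 0.043, 0.001, 0.0], [-2.18, -1.13, -0.34, 0.043, 0.001, 0.0], [-2.18, -1.15, -0.3, 0.043, 0.001, 0.0]]
end [0.5658 0.0848 0.2973] err [0.0001 0.0001 0.0001]
```

```bash
cat >> h.py <<'E'
def Rw(tilt,yaw=-5): return R.from_rotvec([0,0,np.radians(yaw)]).as_matrix()@Rtilt(tilt)
def wl(phi,tilt,n,back=0,r=.056,y=.160,yaw=-5):
    st(); Rt=Rw(tilt,yaw); plan(rimpt(phi,r,y)-(.003+back)*Rt[:,2],Rt,n)
E
python3 - <<'E'
from h import *
wl(22,36,8,.09)
E
```

```text
t 9.8 p [ 0.5154 -0.0938  0.2272] z [ 0.279  0.025 -0.96 ] x [ 0.076 -0.997 -0.004] F [0.9 0.4 0.8] w 0.804 graspL [-0.187  -0.0143  0.2243] q [-0.3   0.15  0.48  2.1  -0.23  0.64 -1.16]
[[-2.24, -1.01, -0.61, 0.043, 0.005, 0.01], [-2.25, -1.01, -0.58, 0.043, 0.005, 0.01], [-2.25, -1.01, -0.54, 0.043, 0.005, 0.01], [-2.26, -1.02, -0.51, 0.043, 0.005, 0.01], [-2.27, -1.01, -0.48, 0.043, 0.005, 0.01]]
[[-2.28, -1.01, -0.45, 0.043, 0.005, 0.01], [-2.29, -1.01, -0.41, 0.043, 0.005, 0.01], [-2.29, -1.0, -0.38, 0.043, 0.005, 0.01]]
end [0.5655 0.0894 0.2972] err [-0.0001 -0.      0.    ]
```

Call:
apply_moves:
  commands:
    - [-2.25,-1.0,-0.6,0.043,0.005,0.01]
    - [-2.25,-1.0,-0.6,0.043,0.005,0.01]
    - [-2.25,-1.0,-0.55,0.043,0.005,0.01]
    - [-2.25,-1.0,-0.5,0.043,0.005,0.01]
    - [-2.25,-1.0,-0.5,0.043,0.005,0.01]

```text
clock: 10.3
position: [0.5452, 0.0221, 0.2677]
ee_rot: [-1.961, 1.922, -0.486]
force: [1.1, -1.0, -0.5]
width: 0.8
```

Call:
apply_moves:
  commands:
    - [-2.3,-1.0,-0.45,0.043,0.005,0.01]
    - [-2.3,-1.0,-0.4,0.043,0.005,0.01]
    - [-2.3,-1.0,-0.4,0.043,0.005,0.01]
    - [0,0,0,0,0,0]

```text
clock: 10.7
position: [0.5642, 0.0944, 0.2943]
ee_rot: [-1.853, 1.872, -0.6]
force: [0.4, -0.2, -0.6]
width: 0.8
```

```bash
python3 - <<'E'
from h import *
wl(22,36,2,.09)
wl(22,36,4,.04)
for n in("side","top"):
    p,d=vision.get_image(n); cv2.imwrite(f"pics/{n}5.png",p[:,:,::-1])
crop("pics/side5.png","pics/s5c.png",220,120,120,110,5)
crop("pics/top5.png","pics/t5c.png",220,100,120,110,5)
E
```

```text
t 10.7 p [0.5642 0.0944 0.2943] z [ 0.586 -0.001 -0.811] x [-0.008 -1.    -0.005] F [ 0.4 -0.2 -0.6] w 0.8 graspL [-0.1237  0.1697  0.2918] q [-0.75  0.02  0.37  2.18  0.57  0.41 -2.44]
[[0.25, -0.15, -0.08, 0.001, 0.004, 0.001], [0.25, -0.15, -0.08, 0.001, 0.004, 0.001]]
end [0.5656 0.0894 0.2973] err [-0.     -0.      0.0001]
t 10.7 p [0.5642 0.0944 0.2943] z [ 0.586 -0.001 -0.811] x [-0.008 -1.    -0.005] F [ 0.4 -0.2 -0.6] w 0.8 graspL [-0.1237  0.1697  0.2918] q [-0.75  0.02  0.37  2.18  0.57  0.41 -2.44]
[[0.13, -0.08, 1.21, 0.001, 0.002, 0.001], [0.13, -0.08, 1.21, 0.001, 0.002, 0.001], [0.13, -0.07, 1.21, 0.001, 0.002, 0.001], [0.13, -0.07, 1.21, 0.001, 0.002, 0.001]]
end [0.5949 0.089  0.2568] err [-0.0001 -0.      0.0001]
```

View pics/s5c.png

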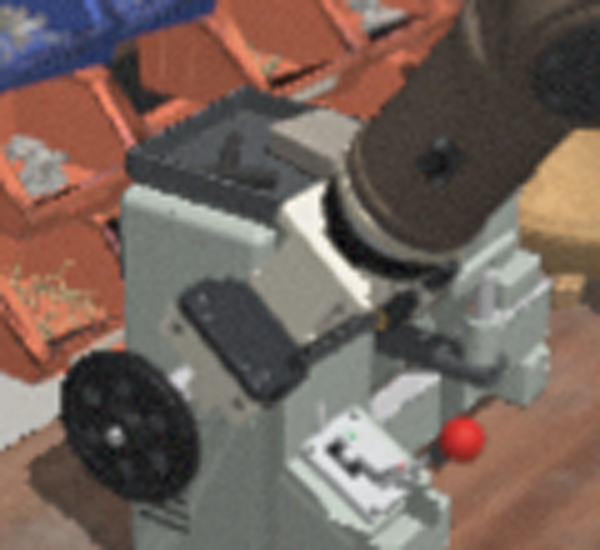

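View pics/t5c.png

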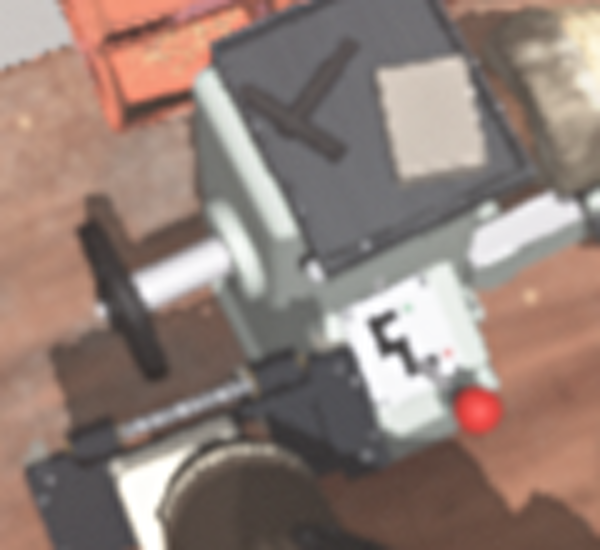

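Call:
apply_moves:
  commands:
    - [0.15,-0.1,1.2,0,0.002,0]
    - [0.15,-0.1,1.2,0,0.002,0]
    - [0.15,-0.05,1.2,0,0.002,0]
    - [0.1,-0.05,1.2,0,0.002,0]
    - [0,0,0,0,0,0]

```text
clock: 11.3
position: [0.5944, 0.0829, 0.2549]
ee_rot: [-1.854, 1.886, -0.61]
force: [0.3, -0.1, 0.2]
width: 0.805
```

```bash
python3 - <<'E'
from h import *
wl(22,36,3,.0)
E
```

```text
t 11.3 p [0.5944 0.0829 0.2549] z [ 0.582 -0.015 -0.813] x [-0.019 -1.     0.005] F [ 0.3 -0.1  0.2] w 0.805 graspL [-0.0944  0.156   0.2525] q [-0.71  0.14  0.4   2.18  0.56  0.29 -2.41]
[[-0.21, -0.06, 1.29, 0.002, -0.002, -0.0], [-0.21, -0.06, 1.29, 0.002, -0.002, -0.0], [-0.21, -0.05, 1.29, 0.002, -0.002, -0.0]]
end [0.6185 0.0887 0.2244] err [-0.  0.  0.]
```

Call:
apply_moves:
  commands:
    - [-0.2,-0.05,1.2,0,0,0]
    - [-0.2,-0.05,1.2,0,0,0]
    - [-0.1,-0.05,1.2,0,0,0]
    - [0,0,0,0,0,0]

```text
clock: 11.7
position: [0.617, 0.0891, 0.2264]
ee_rot: [-1.855, 1.883, -0.61]
force: [-0.4, -0.0, 0.9]
width: 0.798
```

```bash
python3 - <<'E'
from h import *
wl(22,36,1,.0)
for n in("side","top"):
    p,d=vision.get_image(n); cv2.imwrite(f"pics/{n}6.png",p[:,:,::-1])
crop("pics/side6.png","pics/s6c.png",220,130,110,110,5)
crop("pics/top6.png","pics/t6c.png",220,100,120,110,5)
E
```

```text
t 11.7 p [0.617  0.0891 0.2264] z [ 0.582 -0.014 -0.813] x [-0.017 -1.     0.005] F [-0.4 -0.   0.9] w 0.798 graspL [-0.0714  0.1605  0.224 ] q [-0.69  0.22  0.41  2.17  0.56  0.2  -2.43]
[[0.04, -0.01, 0.25, 0.007, -0.005, 0.001]]
end [0.6185 0.0887 0.2244] err [ 0. -0.  0.]
```

View pics/s6c.png

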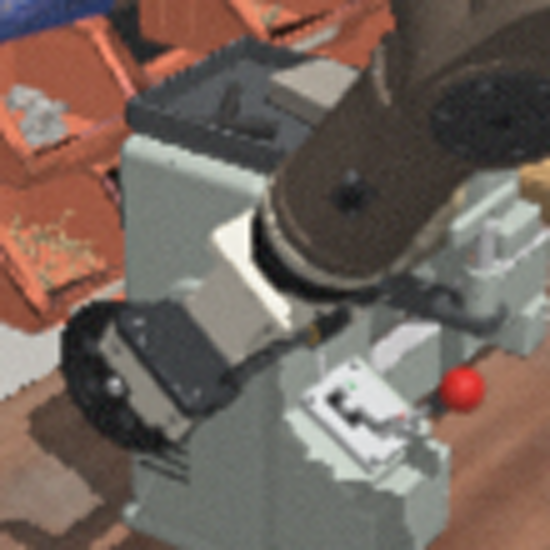

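View pics/t6c.png

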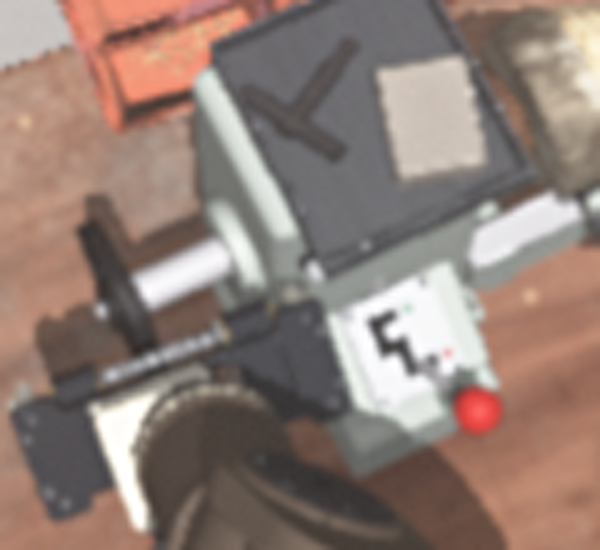

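Call:
apply_moves:
  commands:
    - [0,0,0.2,0,0,0]
    - [0,0,0,0,0,0]
    - [0,0,0,0,0,0]
    - [0,0,0,0,0,0]
    - [0,0,0,0,0,0]
  claw: 0.9
  newtons: 20

```text
clock: 12.3
position: [0.6178, 0.089, 0.2266]
ee_rot: [-1.852, 1.882, -0.61]
force: [-0.1, -1.2, 0.5]
width: 0.413
```

Call:
apply_moves:
  commands:
    - [0,0,0,0,0,0]
    - [0,0,0,0,0,0]
    - [0,0,0,0,0,0]
    - [0,0,0,0,0,0]

```text
clock: 12.7
position: [0.6179, 0.0909, 0.2265]
ee_rot: [-1.855, 1.879, -0.608]
force: [0.4, 4.9, -0.5]
width: 0.154
```

```bash
python3 - <<'E'
from h import *
st()
E
```

```text
t 12.7 p [0.6179 0.0909 0.2265] z [ 0.584 -0.01  -0.812] x [-0.014 -1.     0.003] F [ 0.4  4.9 -0.5] w 0.154 graspL [-0.0703  0.1622  0.2241] q [-0.69  0.22  0.41  2.17  0.57  0.2  -2.43]
```

```bash
cat >> h.py <<'E'
def arc(step=-2,n=5):
    s,Rm=st(); C=np.array([-.018,.201]); g=(s["position"]+.003*Rm[:,2]-LO)@np.array([EX,EY,EZ]).T
    r=np.hypot(g[0]-C[0],g[2]-C[1]); f=np.arctan2(g[2]-C[1],-(g[0]-C[0])); print("phi",np.degrees(f).round(1),"r",r.round(4))
    P=[]
    for k in range(n+1):
        a=f+np.radians(step*k); P.append(np.array([-r*np.cos(a),0,r*np.sin(a)]))
    for k in range(n):
        d=(P[k+1]-P[k])@np.array([EX,EY,EZ]); print((Rm.T@d*100).round(2))
kn0=None
def lever(name,i):
    p,d=vision.get_image(name); f=f"pics/{name}_{i}.png"; cv2.imwrite(f,p[:,:,::-1])
    im=p.astype(int); m=((im[:,:,0]>90)&(im[:,:,1]<50)&(im[:,:,2]<50)).astype(np.uint8); v,u=np.nonzero(m)
    x0,y0={"side":(312,207),"top":(315,181)}[name]; k=(abs(u-x0)<14)&(abs(v-y0)<14); print(name,"knob px",u[k].mean().round(2),v[k].mean().round(2),k.sum())
E
python3 - <<'E'
from h import *
arc()
lever("side","a"); lever("top","a")
E
```

```text
t 12.7 p [0.6179 0.0909 0.2265] z [ 0.584 -0.01  -0.812] x [-0.014 -1.     0.003] F [ 0.4  4.9 -0.5] w 0.154 graspL [-0.0703  0.1622  0.2241] q [-0.69  0.22  0.41  2.17  0.57  0.2  -2.43]
phi 23.8 r 0.0572
[0.01 0.17 0.1 ]
[0.01 0.17 0.11]
[0.01 0.16 0.12]
[0.   0.16 0.12]
[0.   0.15 0.13]
side knob px 310.81 208.48 27
top knob px nan nan 0h.py:87: RuntimeWarning: Mean of empty slice.
  x0,y0={"side":(312,207),"top":(315,181)}[name]; k=(abs(u-x0)<14)&(abs(v-y0)<14); print(name,"knob px",u[k].mean().round(2),v[k].mean().round(2),k.sum())
  ret = ret.dtype.type(ret / rcount)
```

```bash
cat >> h.py <<'E'
def kpx(f,name):
    im=cv2.imread(f).astype(int); m=(im[:,:,2]-im[:,:,1]>70)&(im[:,:,2]>2.4*im[:,:,1]); v,u=np.nonzero(m)
    x0,y0={"side":(312,207),"top":(315,181)}[name]; k=(abs(u-x0)<13)&(abs(v-y0)<13); print(name,"knob px",u[k].mean().round(2),v[k].mean().round(2),k.sum())
def lever(name,i):
    p,d=vision.get_image(name); f=f"pics/{name}_{i}.png"; cv2.imwrite(f,p[:,:,::-1]); kpx(f,name)
E
python3 - <<'E'
from h import *
for n in("side","top"): kpx(f"pics/{n}_a.png",n)
for n in("side","top"): kpx(f"pics/{n}6.png",n)
E
```

```text
side knob px 312.07 207.27 56
top knob px 315.11 181.53 57
side knob px 312.04 207.33 57
top knob px 315.11 181.53 57
```

Call:
apply_moves:
  commands:
    - [-0.1,0.17,0.1,0,0,0]
    - [0,0.17,0.11,0,0,0]
    - [0,0.16,0.12,0,0,0]
    - [0,0.16,0.12,0,0,0]
    - [0,0.15,0.13,0,0,0]

```text
clock: 13.3
position: [0.6157, 0.0908, 0.2181]
ee_rot: [-1.851, 1.88, -0.61]
force: [3.9, 3.8, -3.7]
width: 0.155
```

```bash
python3 - <<'E'
from h import *
arc()
lever("side","b"); lever("top","b")
E
```

```text
t 13.3 p [0.6157 0.0908 0.2181] z [ 0.586 -0.011 -0.811] x [-0.016 -1.     0.002] F [ 3.9  3.8 -3.7] w 0.155 graspL [-0.0726  0.1623  0.2156] q [-0.72  0.24  0.44  2.19  0.6   0.17 -2.47]
phi 15.0 r 0.0565
[0.   0.15 0.13]
[0.   0.15 0.13]
[0.   0.14 0.14]
[0.   0.14 0.14]
[0.   0.13 0.15]
side knob px 312.56 206.67 55
top knob px 318.44 179.58 55
```

Call:
apply_moves:
  commands:
    - [0,0,0,0,0,0]
    - [0,0,0,0,0,0]

```text
clock: 13.6
position: [0.6153, 0.0908, 0.2171]
ee_rot: [-1.853, 1.881, -0.61]
force: [8.2, 3.3, -6.3]
width: 0.154
```

```bash
python3 - <<'E'
from h import *
st()
lever("side","c"); lever("top","c")
for y in(-7.2,-13,-14,-15,-16): print(y,(proj("side",knob(-20,y))-proj("side",knob(-20,-7.2))).round(2),(proj("top",knob(-20,y))-proj("top",knob(-20,-7.2))).round(2),np.arctan(y/66).round(3))
crop("pics/side_c.png","pics/sc.png",270,170,70,60,8)
E
```

```text
t 13.6 p [0.6153 0.0908 0.2171] z [ 0.584 -0.012 -0.811] x [-0.016 -1.     0.003] F [ 8.2  3.3 -6.3] w 0.154 graspL [-0.0729  0.1623  0.2147] q [-0.72  0.24  0.44  2.19  0.6   0.17 -2.47]
side knob px 313.85 205.54 54
top knob px 319.39 178.95 59
-7.2 [[0. 0.]] [[0. 0.]] -0.109
-13 [[ 1.4  -1.35]] [[ 3.05 -1.82]] -0.194
-14 [[ 1.61 -1.57]] [[ 3.55 -2.13]] -0.209
-15 [[ 1.82 -1.78]] [[ 4.04 -2.45]] -0.223
-16 [[ 2.02 -1.98]] [[ 4.52 -2.77]] -0.238
```

View pics/sc.png

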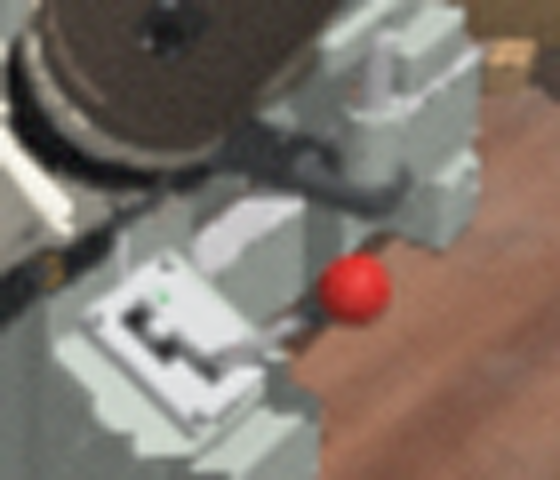

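Call:
apply_moves:
  commands:
    - [0,0,0,0,0,0]
    - [0,0,0,0,0,0]
    - [0,0,0,0,0,0]
    - [0,0,0,0,0,0]
    - [0,0,0,0,0,0]
  claw: -0.5

```text
clock: 14.2
position: [0.6146, 0.0896, 0.217]
ee_rot: [-1.853, 1.883, -0.61]
force: [-0.3, -0.1, -0.1]
width: 0.537
```

Call:
apply_moves:
  commands:
    - [0,0,0,0,0,0]
    - [0,0,0,0,0,0]
    - [0,0,-1,0,0,0]
    - [0,0,-2,0,0,0]
    - [0,0,-2,0,0,0]

```text
clock: 14.7
position: [0.5847, 0.0903, 0.2582]
ee_rot: [-1.853, 1.884, -0.61]
force: [-0.1, 0.7, 0.7]
width: 0.753
```

```bash
python3 - <<'E'
from h import *
st()
E
```

```text
t 14.7 p [0.5847 0.0903 0.2582] z [ 0.583 -0.014 -0.812] x [-0.018 -1.     0.004] F [-0.1  0.7  0.7] w 0.753 graspL [-0.1035  0.164   0.2557] q [-0.76  0.12  0.43  2.2   0.6   0.3  -2.46]
```

Call:
apply_moves:
  commands:
    - [0,0,-2.5,0,0,0]
    - [0,0,-2.5,0,0,0]
    - [0,0,-2.5,0,0,0]
    - [0,0,0,0,0,0]
    - [0,0,0,0,0,0]

```text
clock: 15.2
position: [0.5416, 0.0918, 0.3191]
ee_rot: [-1.852, 1.881, -0.609]
force: [0.3, 0.4, -0.6]
width: 0.749
```

```bash
python3 - <<'E'
from h import *
st()
lever("side","d"); lever("top","d")
crop("pics/side_d.png","pics/sd.png",60,120,320,240,2.4)
crop("pics/top_d.png","pics/td.png",130,80,300,240,2.5)
E
```

```text
t 15.2 p [0.5416 0.0918 0.3191] z [ 0.584 -0.011 -0.811] x [-0.017 -1.     0.002] F [ 0.3  0.4 -0.6] w 0.749 graspL [-0.1464  0.1686  0.3167] q [-0.82 -0.06  0.38  2.18  0.6   0.51 -2.47]
side knob px 313.89 205.56 57
top knob px 319.42 179.02 60
```

View pics/sd.png

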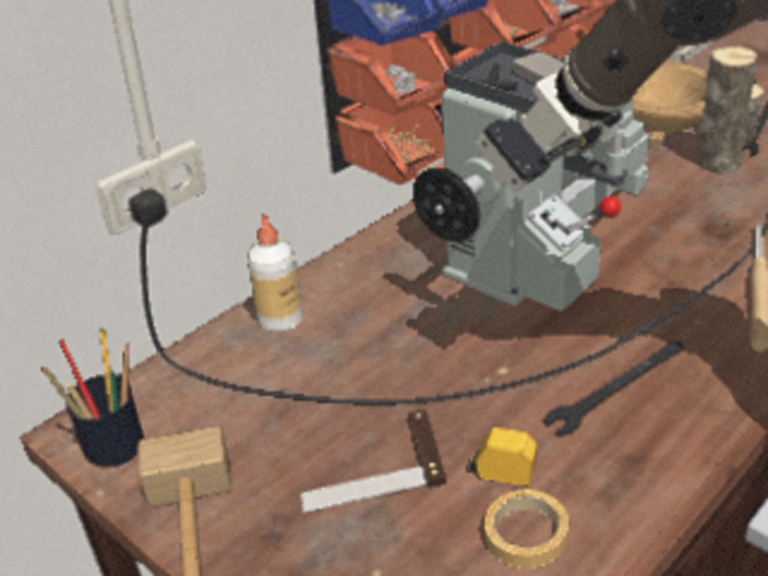

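View pics/td.png

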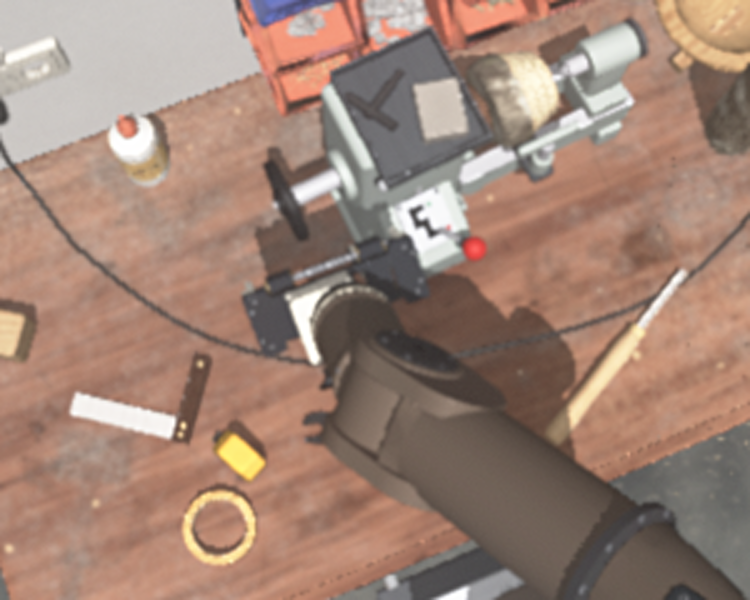

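The knob is still at side px (313.9, 205.6) and top px (319.4, 179.0), which is fully home. The gripper is clear of both the lever and the wheel, and the things lying about look unmoved.

```bash
python3 - <<'E'
from h import *
print(order.sign_off())
E
```

```text
the job is handed in; nothing more can be done
None
```

The lathe is in slow: the lever is fully home in the slow notch, and I handed the job in at about 15.3 s of the 51 s allowed.

- **Lever:** I took it through the gate by the knob. The highest wrist force I read along the way was about 9–10 N. It stopped tooth on tooth at about -0.11 rad, and I let go of it there.
- **Handwheel:** I gripped the rim and turned it about 10 degrees slowly. The lever then dropped home, and I stopped, let go and backed away.
- **Last checks:** The knob's shift in both cameras puts the lever at about -0.23 rad, which is fully home. It had not moved after I let go of the wheel. Wrist force read under 1 N with the gripper clear of both. By eye, the try square, tape measure, masking tape and spanner look unmoved. The gouge is partly hidden by the arm, but what shows looks undisturbed.
- **Disagreements:** My first camera estimate of the gate was about 3 mm off to the side, and I corrected it by feel at the knob. The first picture after the wheel turn caught the lever still moving, so I waited and took another.

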